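# Fit the belt idler roller and hold its axle bolt for the nut

### The arm

A 6-joint arm with a two-finger parallel gripper is mounted at the origin on the work surface. World frame = base frame: x ahead of the robot, y to its left, z up, the work surface at z = 0. Lengths are in m, angles in rad, forces in N, time in s.
With the tool pointing down it reaches from about 0.4 to 0.825 m from the base axis. Payload 7 kg.
Tool frame: the origin (TCP) lies between the finger pads, 19 mm behind the fingertips; this is the grasp point; z points along the fingers, y is the line along which they close (so a half turn about z gives the same grasp; the last joint's range is limited). The gripper opens to 88 mm and grips with 3 to 60 N. Pads are 19 mm wide; open, the fingers measure 130 mm over their backs; the gripper's body (78 mm by 193 mm) begins 47 mm behind the grasp point.
Start: joints at [1.403, 0.359, 0.012, 0, -1.224, -0.288], TCP at [0.297, 0.606, 0.245] pointing down, gripper open.
Joint ranges: [-3.07, 3.07], [-1.43, 2.12], [-1.02, 1.25], [-3.03, 1.67], [-3.05, -0], [-3.03, 3.03]. Speed limits (rad/s): [2.39, 2.39, 3.01, 3.14, 3.14, 3.14].

### API

Orientations are given as [roll, pitch, yaw] about the fixed x, y, z axes, in that order (R = Rz(yaw) Ry(pitch) Rx(roll)).
In Python, from station import get_state, grab_frame, calibration, job_done, find_in, mark_of gives the robot as it stands.
- The arm moves only by the shell command python3 -m handwheel 'ROWS' [OPENING] [FORCE]. ROWS is JSON, a list of rows, each an object with "delta_pos": the shift along the world's x, y, z in units of 30 mm (1.0 is 30 mm), a list of three; "dr": the turn, a rotation vector about the world's x, y, z in degrees, a list of three. In form: [{"delta_pos": [tx, ty, tz], "dr": [rx, ry, rz]}, ...]. A call has 1 to 10 rows; each row shifts and turns the commanded pose from where the row before left it; what a row does not reach is not made up. A row lasts 1/10 s, in which the tool goes at most 50 mm and 8.59 degrees, less where a joint would pass 70% of its speed; a pose out of reach is approached as far as the arm can. A call is refused whole if a number of a shift passes 1 or a number of a turn 8.59, either way. A call with a gripper value outside its range is refused whole. OPENING is the closure, from -1 (fully open) to 1 (shut), set as the call begins (- or left out, the last holds). The fingers move at their own pace and stop on an object; FORCE is the grip in N (left out, the last holds). Time passes only in rows, so rows that do not move let the fingers close. It gives the time, the measured TCP pose, the force, the opening and the grip force at its end, in the units of the state.
- get_state(): the state, without advancing time (a new reading comes with each control period).
- grab_frame(name): name is "side" or "top" or "wrist"; returns the picture (480x640x3 uint8, red, green, blue); there is no depth.
- calibration(name): a dict with "fx", "fy", "cx", "cy" (pixels), "k1" (the pictures are not rectified: a ray, as slopes to the right and down, at radius r is drawn at 1 + k1 r^2 times it, then the intrinsics apply), "extrinsics" (4x4, takes a point from world to camera coordinates). Camera axes: x right, y down, z forward; pixel columns grow to the right and rows downward; lengths in m; the calibration is good to about 2 mm. A picture is of the moment at which its call begins: read the wrist's pose just before it. calibration takes no time and is no camera call; for the wrist camera it gives the pose at the moment of the call.
- job_done(): hands the job in; it is judged then, once.
Trained networks look in the newest picture that a camera, given by its name, has taken for a name from the list of things; names that differ only in an ending like _2 or _b are one class to them, and where a whole thing is asked for, a point or a joint stands for the part that bears it (a point fixed in the world has none). Each returns a list of dicts, best first, with "conf" (0 to 1); they miss things now and then, are a little off and sometimes report something else, mostly with a low value. They report only what shows in the picture. A call takes as long as a camera call.
- find_in(camera, query): "location" ([column, row] in pixels, amid what is visible of it).
- mark_of(camera, query): "location" ([column, row] in pixels: a listed point, or the origin of a listed thing).
The state is a dict: "t": time; "q": joint angles; "qd": joint speeds; "joint_efforts": joint torques, N m; "eef_pos": TCP position; "ee_rot": TCP orientation; "force": force on the tool from outside, world axes, zero at the start; "moment": the same for the moment, N m; "width": finger opening in m; "gripper_force": force on a finger pad.
Only numpy, scipy, OpenCV 4.12 (cv2) and the standard library are available. Lean on these libraries where they do the work, as an engineer would, in place of code of your own. Each camera call takes 0.05 s, during which the arm holds its last target. There are 200 camera calls.

### The job

Take the black idler roller out of the parts tray, slide it onto the threaded end of the axle bolt on the drive side of the key-cutting machine until it sits right up against the yellow bracket, and let go of it. Then reach down into the gap behind the bracket, take hold of the bolt's hex head between the fingers and finish while still gripping it firmly, so that the bolt cannot turn while I run the nut on; do not spin the bolt round, do not shove the bracket with the gripper, and leave the other parts and tools where they are.

Things in the scene. Friction and masses are not known exactly. Their poses are not given: they have to be found in the camera images.
- roller: The black idler roller to be fitted: rubber tyre on an aluminium hub, 44 mm outer diameter, 26 mm long, 16 mm through bore, about 70 g. Origin at its centre; its own y axis is the bore axis. It starts standing on edge in one of the tray's three compartments (any of them), its centre 26 mm above the bench, its bore level and within 10 degrees of the tray's y axis.
- tray: Blue parts tray, fixed, 150 (x) by 205 (y) by 34 mm high, floor and walls 4 mm thick. Origin at the centre of its underside, z up. Dividers 29 mm high make three compartments, 63 mm wide in y (centres y = -67, 0, +67 mm), 142 mm long in x. Two ribs 5 mm high, 3 mm thick, run along y on the floor at x = -17.5 and +17.5 mm; the rollers stand between them.
- machine: Grey key-cutting machine, fixed. Origin at the centre of its underside, z up, vices and drawer to -x, drive side to -y. Base 360 (x) by 460 (y), 80 mm high. Drive-side wall, top at 170 mm, outer face at y = -120; outside it the base is a ledge to y = -230. Two pulleys of 31 mm radius at x = +120 and -110 over the ledge. All within 80 mm of the bolt head stays below 180 mm.
- bracket: Yellow idler bracket, fixed on the machine's ledge, axes parallel to the machine's: upright plate 70 mm wide (x), 6 mm thick (y), 90 mm high, top 170 mm above the bench. Origin at the centre of its lower edge. A foot reaches 48 mm to -y at the bottom. Between plate and drive-side wall (its +y side) is a gap 46 mm wide, open above and at both ends, with the bolt head in it.
- bolt_head (a point): Centre of the bolt's hex head in the gap behind the bracket, 142 mm above the bench, 28 mm below the tops of bracket and wall. Axes fixed to the machine: y along the level bolt, from thread to head; z up. Head 19 mm across flats, 10 mm long in y, on a sleeve 16 mm in diameter and 10 mm long; its centre is 15 mm from the plate and 31 mm from the wall.
- axle_bolt: The steel axle bolt. Origin at the centre of its hex head, y along its axis towards the head. It turns about this y against light friction (0.02 N m) but does not move otherwise. Flats of the head face its own +x and -x (and every 60 degrees); at the start these are turned up to 14 degrees from level.
- bolt_end (a point): Tip of the bolt's threaded end, 69 mm from the head's centre towards -y. The thread is 12 mm in diameter and stands 48 mm out of the bracket's outer face (21 mm from the head's centre); its last 8 mm taper to 7 mm. Roller seated against the bracket: its centre is 34 mm from the head's centre towards -y.
- bolt_mark (a point): Red paint stripe on one corner of the head, 11 mm from the axis: shows whether the bolt has been turned.
- nylon_roller: White nylon roller, 40 mm diameter, 22 mm long, on edge in another compartment; not wanted. Origin at its centre.
- bush: Brass bush, 37 mm diameter, 30 mm long, on edge in another compartment; not wanted. Origin at its centre.
- nut: Steel M12 hex nut, 10 mm high, lying on the bench; leave it. Origin at the centre of its underside.
- spanner: Steel spanner, 180 mm long, flat on the bench; leave it. Origin at the middle of its underside, along its x.
- padlock: Brass padlock, 22 x 50 x 75 mm, standing; leave it. Origin at the centre of its underside.
- oil: White oil bottle with red cap, 42 mm diameter, 110 mm high; leave it. Origin at the centre of its underside.
- driver: Screwdriver with red handle, 190 mm long, lying; leave it. Origin at the middle of its underside.

How it is judged:
By the outcome, as a careful person would: the job done as asked, in the order asked, and still so for the second after the job is handed in, while the arm keeps its last pose, push and grip.
It also fails if it takes over 48 s, if anything falls off the work surface, if the arm or the gripper's body presses on something with over 40 N, if the wrist force passes 120 N, or if a joint passes its speed limit or range.

## Working session

There is one attempt and no reset: what is moved stays moved. The work goes in short steps, Python scripts to look and compute and a shell command to move; the robot and the scene stay as the last step left them, time stands still between calls to the robot, and variables do not carry over. Pictures are saved under pics/ and viewed, at most 10 in all, crops included, and the job is handed in when it is done.

```bash
mkdir -p pics; ls; cat > h.py <<'E'
import numpy as np, cv2, json
from station import *
def K(c): return np.array([[c['fx'],0,c['cx']],[0,c['fy'],c['cy']],[0,0,1.]]), np.array([c['k1'],0,0,0.])
def ray(c,px):
    k,d=K(c); u=cv2.undistortPoints(np.array([[px]],float),k,d)[0,0]
    E=np.array(c['extrinsics']); R=E[:3,:3]; o=-R.T@E[:3,3]; v=R.T@np.array([u[0],u[1],1]); return o,v/np.linalg.norm(v)
def atz(c,px,z): o,v=ray(c,px); return o+v*(z-o[2])/v[2]
def tri(rs):
    A=sum(np.eye(3)-np.outer(v,v) for o,v in rs); b=sum((np.eye(3)-np.outer(v,v))@o for o,v in rs); p=np.linalg.solve(A,b)
    return p,[np.linalg.norm((np.eye(3)-np.outer(v,v))@(p-o)) for o,v in rs]
def proj(c,P):
    k,d=K(c);E=np.array(c['extrinsics']); return cv2.projectPoints(np.array(P,float).reshape(-1,3),cv2.Rodrigues(E[:3,:3])[0],E[:3,3],k,d)[0][:,0]
def save(n,im): cv2.imwrite('pics/'+n,im[:,:,::-1])
E
python3 - <<'E'
from h import *
np.set_printoptions(precision=4,suppress=True)
cs={}
for n in ['side','top']:
    save(n+'0.png',grab_frame(n)); cs[n]=calibration(n)
    E=np.array(cs[n]['extrinsics']); print(n,-E[:3,:3].T@E[:3,3],E[2,:3])
Z=dict(roller=.026,tray=0,machine=0,bracket=.08,bolt_head=.142,bolt_end=.142,nylon_roller=.026,bush=.026)
for q in Z:
    rs=[]
    for n in cs:
        m=mark_of(n,q)
        for a in m[:2]: print(q,n,np.array(a['location']).round(1),round(a['conf'],2),atz(cs[n],a['location'],Z[q]))
        if m: rs.append(ray(cs[n],m[0]['location']))
    if len(rs)==2: print('  tri',*tri(rs))
s=get_state(); print(s['t'],s['eef_pos'],s['ee_rot'])
E
```

```text
pics
side [0.2102 0.3773 0.8183] [ 0.3836 -0.4878 -0.7841]
top [ 0.3007 -0.0834  1.3286] [ 0.2103  0.0062 -0.9776]
roller side [373.8 220.8] 0.73 [ 0.5315 -0.2534  0.026 ]
roller top [168.  243.6] 0.67 [0.5395 0.2997 0.026 ]
roller top [378.8 263.6] 0.48 [ 0.5179 -0.2495  0.026 ]
  tri [0.3919 0.1396 0.519 ] [np.float64(0.057550975298579166), np.float64(0.057550975298579235)]
tray side [373.9 226.7] 0.58 [ 0.5316 -0.2586  0.    ]
tray side [189.2 423.2] 0.46 [0.5372 0.3193 0.    ]
tray top [378.3 262. ] 0.59 [ 0.5264 -0.2514  0.    ]
  tri [ 0.5256 -0.2495  0.0122] [np.float64(0.001271938468608597), np.float64(0.0012719384686085795)]
machine side [187.7 418.3] 0.92 [0.5456 0.3152 0.    ]
machine top [166.  241.5] 0.72 [0.5497 0.3134 0.    ]
  tri [ 0.5501  0.3151 -0.0082] [np.float64(0.0012192075508462043), np.float64(0.0012192075508462138)]
bracket side [257.9 335.3] 0.79 [0.523  0.1453 0.08  ]
bracket top [219.4 249.2] 0.64 [0.5229 0.1534 0.08  ]
bracket top [165.7 242.6] 0.55 [0.5318 0.2899 0.08  ]
  tri [0.5189 0.1501 0.0934] [np.float64(0.0016678289357173954), np.float64(0.00166
[... 346 characters left out ...]
bolt_end side [325.3 187.5] 0.33 [ 0.6167 -0.1764  0.142 ]
bolt_end top [237.6 248.4] 0.63 [0.5162 0.0988 0.142 ]
  tri [0.5172 0.0986 0.1545] [np.float64(0.003617870077193877), np.float64(0.003617870077193923)]
nylon_roller side [389.1 202.3] 0.67 [ 0.5351 -0.3253  0.026 ]
nylon_roller top [401.2 255. ] 0.44 [ 0.5436 -0.307   0.026 ]
  tri [ 0.5331 -0.3052  0.0473] [np.float64(0.006714937218319398), np.float64(0.00671493721831931)]
bush side [359.  245.7] 0.55 [ 0.5169 -0.1717  0.026 ]
bush top [352.3 262.5] 0.45 [ 0.517  -0.1811  0.026 ]
  tri [ 0.5208 -0.1817  0.0121] [np.float64(0.0015198977556285913), np.float64(0.001519897755628752)]
0.9 [0.2971 0.6061 0.2454] [-3.1416  0.     -0.4559]
```

View pics/side0.png

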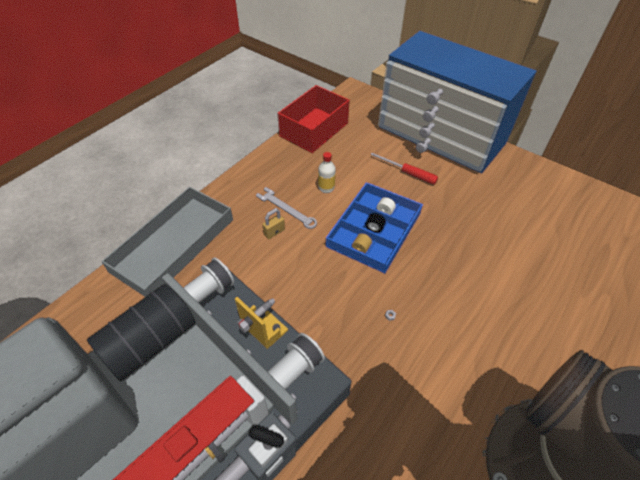

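View pics/top0.png

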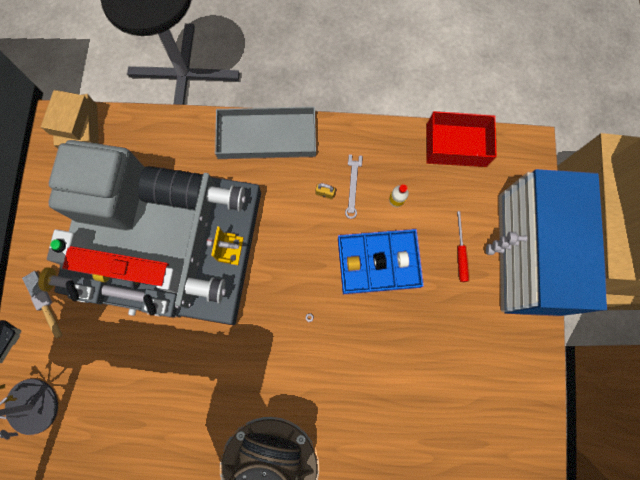

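The side view shows the black roller in the middle compartment at (375,222), with the bush at (361,242) and the nylon roller at (387,205). The bolt runs through the yellow bracket at about (255,315). In the top view the roller is at (379,260) and the bracket at (225,245). I'll stop over the bracket for a closer look on the way to the tray.

```bash
python3 -m handwheel '[{"delta_pos":[0.3,-0.93,0.2],"dr":[0,0,-4.3]},{"delta_pos":[0.3,-0.93,0.2],"dr":[0,0,-4.3]},{"delta_pos":[0.3,-0.93,0.2],"dr":[0,0,-4.3]},{"delta_pos":[0.3,-0.93,0.2],"dr":[0,0,-4.3]},{"delta_pos":[0.3,-0.93,0.2],"dr":[0,0,-4.3]},{"delta_pos":[0.3,-0.93,0.2],"dr":[0,0,-4.3]},{"delta_pos":[0.3,-0.93,0.2],"dr":[0,0,-4.3]},{"delta_pos":[0.3,-0.93,0.2],"dr":[0,0,-4.3]}]' -1
python3 -m handwheel '[{"delta_pos":[0.3,-0.93,0.2],"dr":[0,0,-4.3]},{"delta_pos":[0.3,-0.93,0.2],"dr":[0,0,-4.3]},{"delta_pos":[0.3,-0.93,0.2],"dr":[0,0,-4.3]},{"delta_pos":[0.3,-0.93,0.2],"dr":[0,0,-4.3]},{"delta_pos":[0.3,-0.93,0.1],"dr":[0,0,-4.3]},{"delta_pos":[0.3,-0.93,0.1],"dr":[0,0,-4.3]},{"delta_pos":[0.3,-0.93,0],"dr":[0,0,-4.3]},{"delta_pos":[0.3,-0.93,0],"dr":[0,0,-4.3]},{"delta_pos":[0.3,-0.5,0],"dr":[0,0,-4.3]},{"delta_pos":[0,0,0],"dr":[0,0,0]}]'
cat > look.py <<'E'
import sys
from h import *
np.set_printoptions(precision=4,suppress=True)
c=calibration('wrist'); im=grab_frame('wrist'); save(sys.argv[1]+'.png',im)
json.dump({k:np.array(v).tolist() for k,v in c.items()},open('pics/'+sys.argv[1]+'.json','w'))
E=np.array(c['extrinsics']); print('cam',-E[:3,:3].T@E[:3,3],E[2,:3],'f',c['fx'])
Z=dict(roller=.026,tray=0,machine=0,bracket=.08,bolt_head=.142,bolt_end=.142,bolt_mark=.15,nylon_roller=.026,bush=.026)
for q in sys.argv[2:]:
    for a in mark_of('wrist',q)[:2]: print(q,np.array(a['location']).round(1),round(a['conf'],2),atz(c,a['location'],Z[q]))
s=get_state(); print(s['t'],s['eef_pos'],s['ee_rot'],s['q'])
E
python3 look.py w1 bolt_head bolt_end bolt_mark bracket
```

```text
t: 1.7
eef_pos: [0.3694, 0.3817, 0.2938]
ee_rot: [-3.141, 0.0, -1.059]
force: [0.5, -0.3, 0.4]
width: 0.0877
gripper_force: 0.0
t: 2.7
eef_pos: [0.4507, 0.1431, 0.3236]
ee_rot: [-3.141, 0.0, -1.736]
force: [-1.1, 0.1, 0.2]
width: 0.088
gripper_force: 0.0
cam [0.437  0.0623 0.4636] [ 0.0496  0.2927 -0.9549] f 333.5967537133377
bolt_head [252.8 260. ] 0.65 [0.5284 0.166  0.142 ]
bolt_end [243.7 194.8] 0.7 [0.5219 0.0991 0.142 ]
bolt_end [260.6 228.4] 0.31 [0.5131 0.1346 0.142 ]
bracket [259.3 228.3] 0.85 [0.5293 0.1481 0.08  ]
2.95 [0.4499 0.1452 0.3234] [-3.1416  0.0001 -1.73  ] [ 0.7299 -0.0272 -0.2835 -0.0001 -1.3143 -0.8891]
```

View pics/w1.png

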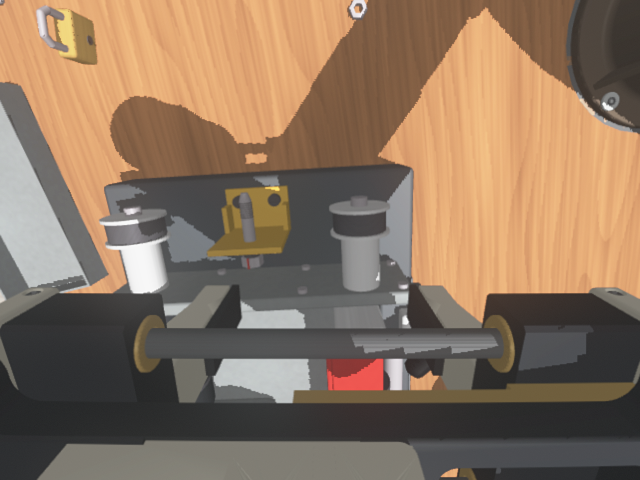

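The wrist view shows the bracket at (250,225), the thread tip at (244,195), and the red mark on the head near (250,262). The pulleys are at (136,215) and (358,205), and the top edge of the ledge runs from (107,185) to (412,167). Next I'll work out the machine yaw and the pulley height, then move to the tray.

```bash
python3 - <<'E'
from h import *
c=json.load(open('pics/w1.json'))
a=atz(c,[108,185],.08);b=atz(c,[411,168],.08); print(a,b,np.linalg.norm(a-b),np.degrees(np.arctan2(*(b-a)[[1,0]])))
# pulley at machine x=+120/-110: silhouette check
im=cv2.imread('pics/w1.png')[150:310,80:440]; cv2.imwrite('pics/w1c.png',cv2.resize(im,None,fx=2.2,fy=2.2,interpolation=cv2.INTER_CUBIC))
E
python3 -m handwheel '[{"delta_pos":[0.2,-0.95,0],"dr":[0,0,1.7]},{"delta_pos":[0.2,-0.95,0],"dr":[0,0,1.7]},{"delta_pos":[0.2,-0.95,0],"dr":[0,0,1.7]},{"delta_pos":[0.2,-0.95,0],"dr":[0,0,1.7]},{"delta_pos":[0.2,-0.95,0],"dr":[0,0,1.7]},{"delta_pos":[0.2,-0.95,0],"dr":[0,0,1.7]},{"delta_pos":[0.2,-0.95,0],"dr":[0,0,1.7]},{"delta_pos":[0.2,-0.95,-0.4],"dr":[0,0,1.7]},{"delta_pos":[0.2,-0.95,-0.8],"dr":[0,0,1.7]},{"delta_pos":[0.2,-0.95,-0.9],"dr":[0,0,1.7]}]'
python3 -m handwheel '[{"delta_pos":[0.2,-0.95,-0.9],"dr":[0,0,1.7]},{"delta_pos":[0.1,-0.95,-0.5],"dr":[0,0,0]},{"delta_pos":[0,-0.95,0],"dr":[0,0,0]},{"delta_pos":[0,-0.5,0],"dr":[0,0,0]},{"delta_pos":[0,0,0],"dr":[0,0,0]}]'
python3 look.py w2 roller tray nylon_roller bush
```

```text
[0.69010936 0.0690506  0.08      ] [0.3452877  0.10773507 0.08      ] 0.34698482007360687 173.59893062232516
t: 3.95
eef_pos: [0.511, -0.1407, 0.2604]
ee_rot: [-3.139, -0.0, -1.432]
force: [1.4, 0.4, -1.0]
width: 0.0878
gripper_force: 0.0
t: 4.45
eef_pos: [0.5194, -0.2418, 0.2182]
ee_rot: [3.141, -0.0, -1.406]
force: [-0.1, 0.4, -1.0]
width: 0.0878
gripper_force: 0.0
cam [ 0.5323 -0.3224  0.3582] [-0.0486  0.2925 -0.955 ] f 333.5967537133377
roller [318.9 211. ] 0.61 [ 0.526  -0.2543  0.026 ]
tray [318.4 211.5] 0.65 [ 0.526  -0.2483  0.    ]
nylon_roller [316.1 149.3] 0.62 [ 0.5383 -0.3133  0.026 ]
bush [317.7 274.3] 0.77 [ 0.5163 -0.1859  0.026 ]
4.7 [ 0.5194 -0.2399  0.2188] [-3.1408 -0.0001 -1.4039] [-0.0908  0.2094 -0.2588 -0.0001 -1.1018  0.2577]
```

View pics/w2.png

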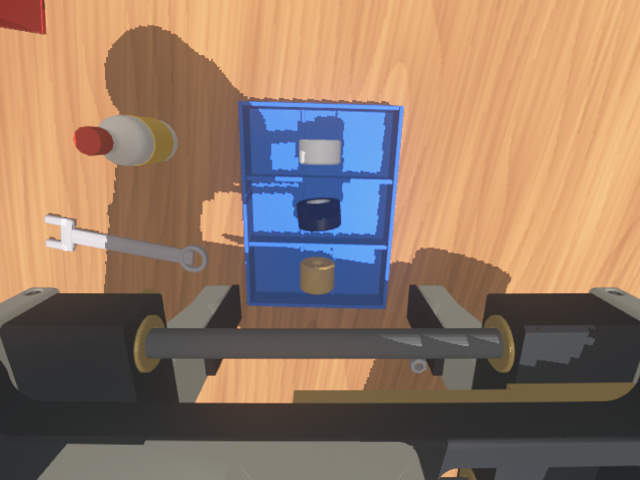

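View pics/w1c.png

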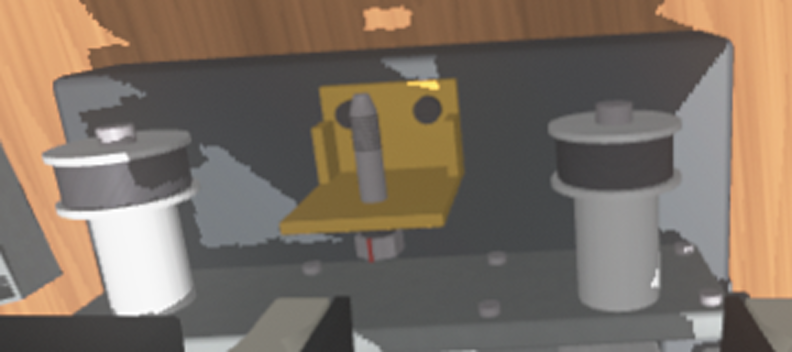

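The close view shows the black roller at (319,214) in the middle compartment, turned slightly from the tray, with the nylon roller at (320,152) and the bush at (317,275). The w1 crop shows the bolt tip at (362,100) and the red stripe on the head at (371,248). The stripe is just left of the visible centre, at about (379,245). Next is the roller's yaw.

```bash
python3 - <<'E'
from h import *
c=json.load(open('pics/w2.json')); im=cv2.imread('pics/w2.png')
r=im[185:242,280:360].astype(int); m=(r.max(2)<62).astype(np.uint8)
for row in m[::2]: print(''.join('#' if v else '.' for v in row))
# tray yaw
a=atz(c,[241,104],.034);b=atz(c,[401,108],.034);print(a,b,np.degrees(np.arctan2(*(a-b)[[1,0]])),np.linalg.norm(a-b))
for y in range(0,0): pass
# project model roller for yaw candidates at refined centre
from itertools import product
best=[]
th=np.linspace(0,2*np.pi,60)
P0=np.array([[22*np.cos(t),s,22*np.sin(t)] for t in th for s in(-13,13)])/1e3
for yaw,dx,dy in product(range(-4,24,2),np.arange(-8,9,2),np.arange(-8,9,2)):
    a=np.radians(yaw);R=np.array([[np.cos(a),-np.sin(a),0],[np.sin(a),np.cos(a),0],[0,0,1]])
    p=proj(c,P0@R.T+[.526+dx/1e3,-.254+dy/1e3,.026])-[280,185]
    k=np.zeros_like(m); cv2.fillConvexPoly(k,cv2.convexHull(p.round().astype(np.int32)),1)
    best.append(((k&m).sum()/(k|m).sum(),yaw,.526+dx/1e3,-.254+dy/1e3))
for b in sorted(best)[-6:]: print(b)
E
```

```text
................................................................................
................................................................................
................................................................................
................................................................................
................................................................................
................................................................................
................................................................................
................................................................................
................................................................................
................................................................................
................................................................................
................................................................................
................................................................................
...............................................
[... 1023 characters left out ...]
...............................................................
................................................................................
................................................................................
[ 0.6112907 -0.3414936  0.034    ] [ 0.46791635 -0.3618255   0.034     ] 8.071291982082458 0.1448088071091597
(np.float64(0.0), 22, np.float64(0.534), np.float64(-0.256))
(np.float64(0.0), 22, np.float64(0.534), np.float64(-0.254))
(np.float64(0.0), 22, np.float64(0.534), np.float64(-0.252))
(np.float64(0.0), 22, np.float64(0.534), np.float64(-0.25))
(np.float64(0.0), 22, np.float64(0.534), np.float64(-0.248))
(np.float64(0.0), 22, np.float64(0.534), np.float64(-0.246))
```

```bash
python3 - <<'E'
from h import *
from itertools import product
c=json.load(open('pics/w2.json')); im=cv2.imread('pics/w2.png')
r=im[185:242,280:360].astype(int); print(r[28,::8],r[52,40])
m=((r[:,:,0]<95)).astype(np.uint8)
n,l,st,_=cv2.connectedComponentsWithStats(m); k0=1+np.argmax(st[1:,4]); m=(l==k0).astype(np.uint8)
for row in m[::2]: print(''.join('#' if v else '.' for v in row))
best=[]
th=np.linspace(0,2*np.pi,60)
P0=np.array([[22*np.cos(t),s,22*np.sin(t)] for t in th for s in(-13,13)])/1e3
for yaw,dx,dy in product(range(-4,24,2),np.arange(-8,9,2),np.arange(-8,9,2)):
    a=np.radians(yaw);R=np.array([[np.cos(a),-np.sin(a),0],[np.sin(a),np.cos(a),0],[0,0,1]])
    p=proj(c,P0@R.T+[.526+dx/1e3,-.254+dy/1e3,.026])-[280,185]
    k=np.zeros_like(m); h=cv2.convexHull(p.round().astype(np.int32)); cv2.fillConvexPoly(k,h,1)
    mm=m.copy(); 
    best.append(((k&mm).sum()/(k|mm).sum(),yaw,.526+dx/1e3,-.254+dy/1e3))
for b in sorted(best)[-6:]: print(b)
E
```

```text
[[243 157  93]
 [243 159  93]
 [151  88  56]
 [ 80  48  40]
 [ 80  46  37]
 [ 82  46  37]
 [ 82  46  36]
 [ 85  46  38]
 [245 169 102]
 [245 169 103]] [135  78  49]
................................................................................
................................................................................
................................................................................
................................................................................
................................................................................
................................................................................
................................................................................
.................................................########.......................
.....................######.......................#########.....................
..................#########.................###############.....................
.................##########################################.....................
.................###########################
[... 1168 characters left out ...]
..
................................................................................
................................................................................
................................................................................
(np.float64(0.7471495640509725), 10, np.float64(0.526), np.float64(-0.252))
(np.float64(0.7476510067114094), 20, np.float64(0.526), np.float64(-0.252))
(np.float64(0.7483085250338295), 14, np.float64(0.526), np.float64(-0.254))
(np.float64(0.7491593813046402), 6, np.float64(0.526), np.float64(-0.252))
(np.float64(0.7505057316250843), 22, np.float64(0.526), np.float64(-0.252))
(np.float64(0.7573079537729436), 14, np.float64(0.526), np.float64(-0.252))
```

```bash
python3 -m handwheel '[{"delta_pos":[0.11,-0.22,-0.9],"dr":[0,0,1.7]},{"delta_pos":[0.11,-0.22,-0.9],"dr":[0,0,1.7]},{"delta_pos":[0,0,-0.9],"dr":[0,0,0]},{"delta_pos":[0,0,-0.9],"dr":[0,0,0]},{"delta_pos":[0,0,-0.9],"dr":[0,0,0]},{"delta_pos":[0,0,-0.9],"dr":[0,0,0]},{"delta_pos":[0,0,-0.6],"dr":[0,0,0]},{"delta_pos":[0,0,-0.36],"dr":[0,0,0]},{"delta_pos":[0,0,0],"dr":[0,0,0]}]'
python3 -m handwheel '[{"delta_pos":[0,0,0],"dr":[0,0,0]},{"delta_pos":[0,0,0],"dr":[0,0,0]},{"delta_pos":[0,0,0],"dr":[0,0,0]},{"delta_pos":[0,0,0],"dr":[0,0,0]},{"delta_pos":[0,0,0],"dr":[0,0,0]},{"delta_pos":[0,0,0],"dr":[0,0,0]},{"delta_pos":[0,0,0],"dr":[0,0,0]},{"delta_pos":[0,0,0],"dr":[0,0,0]}]' 1 20
```

```text
t: 5.6
eef_pos: [0.5252, -0.2533, 0.0265]
ee_rot: [3.14, 0.001, -1.345]
force: [1.0, 0.3, -0.7]
width: 0.0879
gripper_force: 0.0
t: 6.4
eef_pos: [0.5259, -0.2541, 0.0278]
ee_rot: [-3.141, -0.0, -1.346]
force: [-0.0, -0.7, 2.4]
width: 0.0436
gripper_force: 20.0
```

```bash
python3 -m handwheel '[{"delta_pos":[0,0,0.5],"dr":[0,0,0]},{"delta_pos":[0,0,1],"dr":[0,0,0]},{"delta_pos":[0,0,1],"dr":[0,0,0]},{"delta_pos":[0,0.2,1],"dr":[0,0,0]},{"delta_pos":[0,0.5,1],"dr":[0,0,0]},{"delta_pos":[0,0.9,0.4],"dr":[0,0,-1.9]},{"delta_pos":[0,0.9,0],"dr":[0,0,-1.9]},{"delta_pos":[0,0.9,0],"dr":[0,0,-1.9]},{"delta_pos":[-0.05,0.9,0],"dr":[0,0,-1.9]},{"delta_pos":[-0.05,0.9,0],"dr":[0,0,-1.9]}]'
python3 -m handwheel '[{"delta_pos":[-0.05,0.9,0],"dr":[0,0,-1.9]},{"delta_pos":[-0.05,0.9,0],"dr":[0,0,-1.9]},{"delta_pos":[-0.05,0.9,0],"dr":[0,0,-1.9]},{"delta_pos":[-0.05,0.9,-0.2],"dr":[0,0,-1.9]},{"delta_pos":[0,0.7,-0.4],"dr":[0,0,-1.9]},{"delta_pos":[0,0.4,-0.4],"dr":[0,0,0]},{"delta_pos":[0,0,0],"dr":[0,0,0]},{"delta_pos":[0,0,0],"dr":[0,0,0]}]'
python3 look.py w3 roller bolt_end bolt_head bracket
python3 - <<'E'
from h import *
np.set_printoptions(precision=4,suppress=True)
w=json.load(open('pics/w3.json'));d={}
cs={n:calibration(n) for n in('side','top')}
for n in cs: save(n+'3.png',grab_frame(n))
for q in('roller','bolt_end','bolt_head'):
    rs=[]
    for n in cs:
        m=mark_of(n,q)
        if m: print(q,n,np.array(m[0]['location']),m[0]['conf'],atz(cs[n],m[0]['location'],.142)); rs.append(ray(cs[n],m[0]['location']))
    if len(rs)>1: print(tri(rs))
im=cv2.imread('pics/w3.png')[120:330,140:420]; cv2.imwrite('pics/w3c.png',cv2.resize(im,None,fx=2.8,fy=2.8,interpolation=cv2.INTER_CUBIC))
E
```

```text
t: 7.4
eef_pos: [0.5222, -0.097, 0.1743]
ee_rot: [3.141, 0.0, -1.513]
force: [0.3, 0.1, -1.8]
width: 0.0432
gripper_force: 20.0
t: 8.2
eef_pos: [0.5164, 0.0426, 0.1441]
ee_rot: [3.14, -0.001, -1.676]
force: [0.3, -0.4, -2.0]
width: 0.0429
gripper_force: 20.0
cam [ 0.5078 -0.0387  0.2842] [ 0.0304  0.2943 -0.9552] f 333.5967537133377
roller [322.8 323.9] 0.68 [0.5246 0.1137 0.026 ]
bracket [323.1 403.8] 0.67 [0.5282 0.15   0.08  ]
8.45 [0.5169 0.0424 0.1449] [-3.141   0.0003 -1.6783] [ 0.4606  0.194  -0.4679  0.0001 -0.9082 -0.5681]
roller side [291.7 282.5] 0.46 [0.5193 0.0512 0.142 ]
bolt_end side [270.5 300.2] 0.56 [0.5248 0.1019 0.142 ]
bolt_end top [236.8 244.2] 0.46 [0.5261 0.1015 0.142 ]
(array([0.5259, 0.1015, 0.1406]), [np.float64(0.0005178906784044341), np.float64(0.0005178906784042387)])
bolt_head side [243.3 324.7] 0.78 [0.5291 0.1653 0.142 ]
bolt_head top [209.2 240.7] 0.7 [0.5308 0.1678 0.142 ]
(array([0.5292, 0.1666, 0.1445]), [np.float64(0.0012977822034046936), np.float64(0.001297782203404997)])
```

View pics/w3c.png

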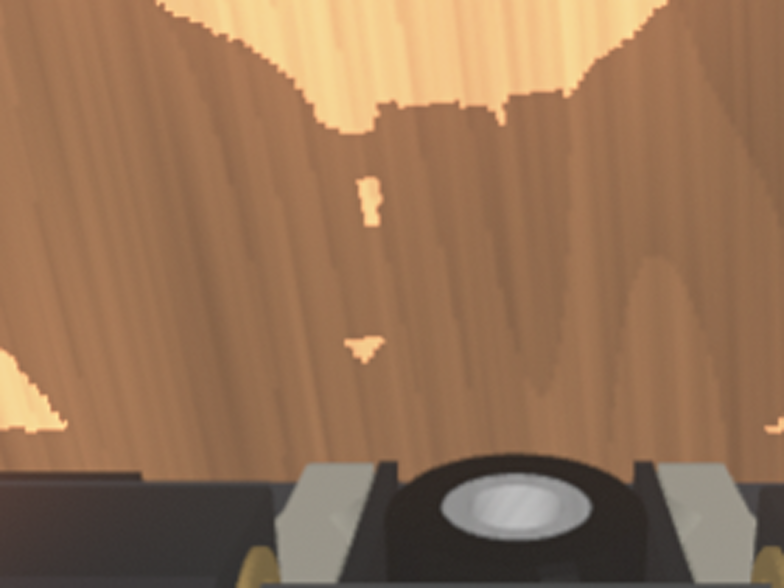

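The crop shows the roller held squarely between the pads, with its hub at crop (517,508), so full-frame (324.6,301.4). The bolt is hidden below the frame. I'll calibrate the wrist camera against the held roller and check the alignment in the side view.

```bash
python3 - <<'E'
from h import *
np.set_printoptions(precision=4,suppress=True)
w=json.load(open('pics/w3.json')); u=np.array([.111,.9938,0])
P=np.array([.5169,.0424,.1449])-[0,0,.0018]-.013*u
print('pred hub px',proj(w,P),'seen',[324.6,301.4], atz(w,[324.6,301.4],.1431),P)
w1=json.load(open('pics/w1.json'))
a=atz(w1,[244.5,195.5],.142);b=atz(w1,[249.1,240],.142);print('bolt line',a,b,np.degrees(np.arctan2(b[0]-a[0],b[1]-a[1])))
c=calibration('side')
im=cv2.imread('pics/side3.png')
t=np.array([.523,.0985,.142]); h=t+.069*u; r=np.array([.5169,.0424,.1431])
print(proj(c,[t,h,r,r-.013*u,r+.013*u]).round(1).tolist())
cv2.imwrite('pics/side3c.png',cv2.resize(im[255:375,210:330],None,fx=5,fy=5,interpolation=cv2.INTER_CUBIC))
E
```

```text
pred hub px [[322.6567 295.0061]] seen [324.6, 301.4] [0.5149 0.0328 0.1431] [0.5155 0.0295 0.1431]
bolt line [0.5213 0.0999 0.142 ] [0.5272 0.1445 0.142 ] 7.578326760396037
[[272.6, 299.4], [241.9, 324.9], [295.8, 279.6], [301.0, 275.3], [290.6, 284.0]]
```

View pics/side3c.png

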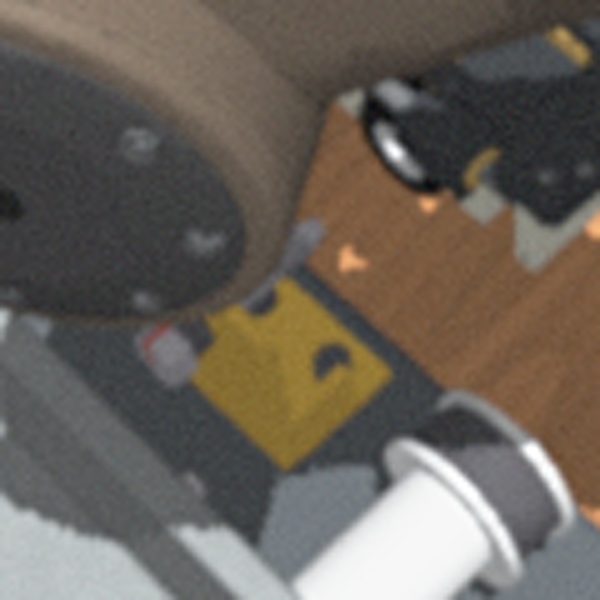

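The side crop shows the tip at full-frame (273,301) and the roller's near bore at (290,286). Both sit about 1.5 px below the predictions, so their relative alignment is good. I'll advance slowly and watch the force.

```bash
python3 -m handwheel '[{"delta_pos":[0,0.3,-0.03],"dr":[0,0,-0.4]},{"delta_pos":[0.03,0.4,0],"dr":[0,0,0]},{"delta_pos":[0.05,0.4,0],"dr":[0,0,0]},{"delta_pos":[0.04,0.3,0],"dr":[0,0,0]},{"delta_pos":[0.02,0.15,0],"dr":[0,0,0]},{"delta_pos":[0,0,0],"dr":[0,0,0]},{"delta_pos":[0,0,0],"dr":[0,0,0]}]'
python3 look.py w4 roller bolt_end
python3 - <<'E'
from h import *
save('side4.png',grab_frame('side')); im=cv2.imread('pics/side4.png')
a=cv2.resize(im[240:340,230:310],None,fx=6,fy=6,interpolation=cv2.INTER_CUBIC)[:600,:400]
w=cv2.imread('pics/w4.png'); b=cv2.resize(w[280:340,280:365],(400,282),interpolation=cv2.INTER_CUBIC)
o=np.zeros((600,800,3),np.uint8); o[:,:400]=a; o[:282,400:]=b; cv2.imwrite('pics/c4.png',o)
s=get_state();print(s['force'],s['moment'])
E
```

```text
t: 9.55
eef_pos: [0.5208, 0.0895, 0.1435]
ee_rot: [3.141, -0.0, -1.684]
force: [-0.2, -0.3, -1.1]
width: 0.0433
gripper_force: 20.0
cam [0.5114 0.0083 0.2836] [ 0.0337  0.2946 -0.955 ] f 333.5967537133377
roller [321.2 324.8] 0.75 [0.5312 0.1611 0.026 ]
9.7 [0.5208 0.0892 0.1437] [ 3.1415 -0.     -1.6849] [ 0.541   0.2112 -0.4486 -0.0001 -0.9112 -0.655 ]
[ 0.57433791 -0.05715628 -0.85954213] [ 0.10618275 -0.00593214  0.05566986]
```

View pics/c4.png

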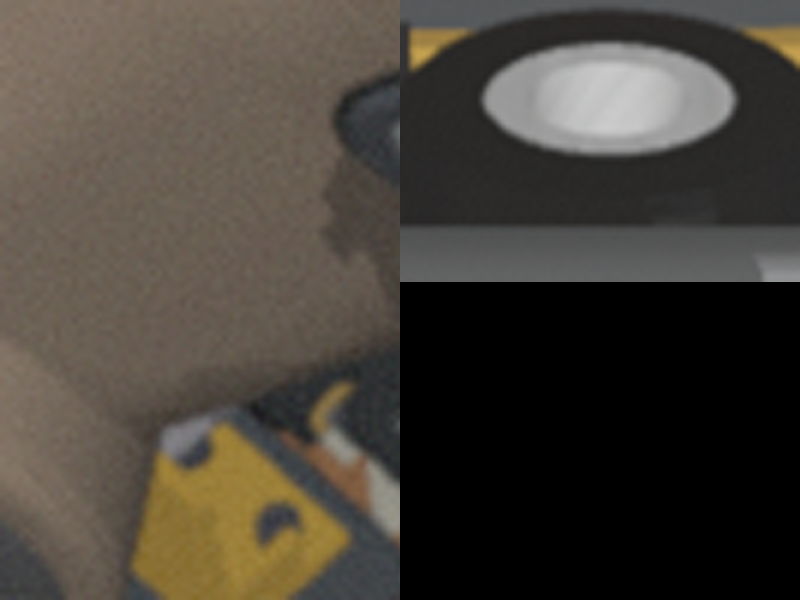

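The arm hides the bolt from the side camera. The wrist view shows a clear bore, and there is no contact force. Continuing under force watch.

```bash
python3 -m handwheel '[{"delta_pos":[0.02,0.17,0],"dr":[0,0,0]},{"delta_pos":[0.02,0.17,0],"dr":[0,0,0]},{"delta_pos":[0,0,0],"dr":[0,0,0]}]'
python3 -m handwheel '[{"delta_pos":[0.02,0.17,0],"dr":[0,0,0]},{"delta_pos":[0.02,0.17,0],"dr":[0,0,0]},{"delta_pos":[0,0,0],"dr":[0,0,0]}]'; python3 look.py w5 roller bolt_end
```

```text
t: 10.05
eef_pos: [0.5224, 0.1003, 0.1437]
ee_rot: [-3.141, 0.0, -1.684]
force: [0.9, 0.5, -1.4]
width: 0.0433
gripper_force: 20.0
t: 10.35
eef_pos: [0.5235, 0.1106, 0.1436]
ee_rot: [-3.141, 0.0, -1.684]
force: [-0.5, -0.4, -1.1]
width: 0.0435
gripper_force: 20.0
cam [0.5141 0.0292 0.2837] [ 0.0341  0.2949 -0.9549] f 333.5967537133377
bolt_end [321.  294.4] 0.72 [0.5233 0.0974 0.142 ]
10.5 [0.5232 0.1099 0.1436] [ 3.1414 -0.0001 -1.6844] [ 0.5739  0.221  -0.4354 -0.0001 -0.9146 -0.6874]
```

```bash
python3 -m handwheel '[{"delta_pos":[0.06,0.17,0],"dr":[0,0,0]},{"delta_pos":[0.02,0.17,0],"dr":[0,0,0]},{"delta_pos":[0,0,0],"dr":[0,0,0]}]'
python3 look.py w6 roller bolt_end; python3 - <<'E'
from h import *
g=cv2.cvtColor(cv2.imread('pics/w6.png'),cv2.COLOR_BGR2GRAY)[286:324:2,290:354:2]
for r in g: print(' '.join(f'{v:3d}' for v in r))
E
```

```text
t: 10.8
eef_pos: [0.5259, 0.1207, 0.1436]
ee_rot: [3.142, 0.0, -1.684]
force: [-0.5, 0.1, -0.8]
width: 0.0437
gripper_force: 20.0
cam [0.5165 0.0394 0.2836] [ 0.034   0.2948 -0.9549] f 333.5967537133377
roller [324.5 323.9] 0.62 [0.5333 0.1917 0.026 ]
bolt_end [326.6 274.9] 0.89 [0.5219 0.098  0.142 ]
10.95 [0.5257 0.1201 0.1436] [ 3.1416 -0.     -1.6843] [ 0.5883  0.2281 -0.4257  0.     -0.917  -0.7018]
161 162 144 124  72  53  46  48  48  49  49  49  49 104 139 147 157 236 243 244 244 248 149 143 136  79  49  49  47  58  92 118
143  96  52  47  48  48  48  49  50  50  48  48  50 122 142 150 153 231 243 244 245 246 152 148 136 115  51  49  50  48  49  48
 55  46  46  49  48  48  49  49  48  51  68 104 120 134 143 189 213 208 243 244 244 244 205 147 139 129  54  49  50  50  49  48
 47  47  48  49  48  48  47  58 115 135 158 161 134 126 144 214 234 239 244 244 243 244 213 145 143 123  85  62  48  50  49  49
 46  47  48  48  48  49  96 149 156 155 157 161 146 100 135 153 227 236 242 239 243 246 182 144 133  95 145 148  94  49  49  49
 47  49  48  48  48 122 156 155 154 154 163 180 149 
[... 1039 characters left out ...]
 119 119 115 112  94  77  59  48  46  46  47  46  49  47  48
 46  44  46  47  45  46  47  46  46  46  47  46  47  46  46  46  46  47  47  45  45  47  46  47  48  47  47  48  47  47  47  46
 46  46  46  45  46  45  46  47  46  46  46  47  47  47  46  46  46  47  47  47  46  47  47  47  48  47  47  48  46  47  46  47
 46  46  46  46  46  46  45  46  46  46  46  46  46  47  47  47  47  47  47  47  46  47  46  47  48  47  47  47  46  47  47  47
 45  46  46  45  48  47  47  47  47  45  46  47  46  45  47  47  46  46  47  46  46  47  46  46  48  49  49  51  49  49  47  47
 45  45  47  45  46  46  46  47  46  47  46  47  48  48  47  47  47  47  47  47  47  47  51  52  52  51  50  49  48  49  48  48
```

The bore view shows the thread about 1.5 mm towards -x of the bore centre and centred vertically. I'll correct that and seat the roller.

```bash
python3 -m handwheel '[{"delta_pos":[-0.05,0,0],"dr":[0,0,0]},{"delta_pos":[0.015,0.13,0],"dr":[0,0,0]},{"delta_pos":[0.015,0.13,0],"dr":[0,0,0]},{"delta_pos":[0,0,0],"dr":[0,0,0]}]'
python3 -m handwheel '[{"delta_pos":[0.005,0.05,0],"dr":[0,0,0]},{"delta_pos":[0,0,0],"dr":[0,0,0]}]'
python3 -m handwheel '[{"delta_pos":[0.005,0.05,0],"dr":[0,0,0]},{"delta_pos":[0,0,0],"dr":[0,0,0]}]'
```

```text
t: 11.35
eef_pos: [0.5253, 0.1284, 0.1437]
ee_rot: [-3.141, 0.0, -1.684]
force: [0.0, 0.3, -0.3]
width: 0.0432
gripper_force: 20.0
t: 11.55
eef_pos: [0.5252, 0.1293, 0.1436]
ee_rot: [3.141, -0.0, -1.684]
force: [0.8, -1.3, -0.6]
width: 0.0433
gripper_force: 20.0
t: 11.75
eef_pos: [0.5252, 0.1293, 0.1436]
ee_rot: [3.141, -0.003, -1.684]
force: [1.3, -8.7, -0.3]
width: 0.0433
gripper_force: 20.0
```

Contact at 8.7 N right where the bracket face is expected. I'll give it a small extra push, release and lift.

```bash
python3 -m handwheel '[{"delta_pos":[0.002,0.02,0],"dr":[0,0,0]},{"delta_pos":[0,0,0],"dr":[0,0,0]}]'
python3 -m handwheel '[{"delta_pos":[0,0,0],"dr":[0,0,0]},{"delta_pos":[0,0,0],"dr":[0,0,0]},{"delta_pos":[0,0,0],"dr":[0,0,0]},{"delta_pos":[0,0,0],"dr":[0,0,0]},{"delta_pos":[0,0,0],"dr":[0,0,0]}]' -1 20
python3 -m handwheel '[{"delta_pos":[0,0,0.5],"dr":[0,0,0]},{"delta_pos":[0,0,0.9],"dr":[0,0,0]},{"delta_pos":[0,0,0.9],"dr":[0,0,0]},{"delta_pos":[0,-0.3,0.9],"dr":[0,0,0]},{"delta_pos":[0,-0.5,0.9],"dr":[0,0,0]},{"delta_pos":[0,-0.3,0.2],"dr":[0,0,0]},{"delta_pos":[0,0,0],"dr":[0,0,0]},{"delta_pos":[0,0,0],"dr":[0,0,0]}]'
python3 look.py w7 roller bolt_end bolt_head bolt_mark bracket
python3 - <<'E'
from h import *
im=cv2.imread('pics/w7.png'); cv2.imwrite('pics/w7c.png',cv2.resize(im[180:330,220:420],None,fx=4,fy=4,interpolation=cv2.INTER_CUBIC))
E
```

```text
t: 11.95
eef_pos: [0.5252, 0.1294, 0.1436]
ee_rot: [3.141, -0.003, -1.685]
force: [3.3, -9.8, 0.5]
width: 0.0429
gripper_force: 20.0
t: 12.45
eef_pos: [0.5255, 0.1317, 0.1437]
ee_rot: [-3.141, 0.0, -1.684]
force: [-0.5, -0.5, -0.3]
width: 0.0777
gripper_force: 0.0
t: 13.25
eef_pos: [0.525, 0.0984, 0.2718]
ee_rot: [3.141, -0.0, -1.685]
force: [0.0, 0.1, 0.0]
width: 0.0873
gripper_force: 0.0
cam [0.5157 0.0172 0.4118] [ 0.0333  0.2948 -0.955 ] f 333.5967537133377
roller [325.1 276.2] 0.96 [0.5324 0.1783 0.026 ]
bolt_end [326.  241.4] 0.97 [0.523  0.0984 0.142 ]
bolt_head [331.4 311.3] 0.67 [0.5256 0.1646 0.142 ]
bolt_mark [327.3 322.5] 0.66 [0.5301 0.1708 0.15  ]
bracket [327.2 270.1] 0.69 [0.527 0.149 0.08 ]
13.55 [0.5253 0.0987 0.2719] [ 3.1405 -0.0008 -1.6842] [ 0.5527  0.1105 -0.2546 -0.0001 -1.2069 -0.666 ]
```

```bash
python3 -m handwheel '[{"delta_pos":[0.1,0.9,0],"dr":[0,0,0]},{"delta_pos":[0.1,0.9,0],"dr":[0,0,0]},{"delta_pos":[0.1,0.8,0],"dr":[0,0,0]},{"delta_pos":[0,0,0],"dr":[0,0,0]},{"delta_pos":[0,0,0],"dr":[0,0,0]}]'
python3 look.py w8 bolt_end bolt_head bolt_mark bracket
python3 - <<'E'
from h import *
np.set_printoptions(precision=4,suppress=True)
w7=json.load(open('pics/w7.json')); print('roller@.142',atz(w7,[325.1,276.2],.142))
w8=json.load(open('pics/w8.json')); print(mark_of('wrist','roller')[:1])
h=np.array([.5297,.1665,.142])
print('head px',proj(w8,h)); x,y=proj(w8,h)[0].astype(int)
im=cv2.imread('pics/w8.png'); x0=max(0,x-60);y0=max(0,y-50);print(x0,y0)
a=cv2.resize(im[y0:y0+90,x0:x0+120],None,fx=6.5,fy=6.5,interpolation=cv2.INTER_CUBIC); cv2.imwrite('pics/w8c.png',a)
E
```

```text
t: 14.05
eef_pos: [0.5343, 0.1769, 0.2721]
ee_rot: [3.141, -0.001, -1.683]
force: [0.1, -0.6, 0.5]
width: 0.0876
gripper_force: 0.0
cam [0.5251 0.0957 0.4122] [ 0.0328  0.2942 -0.9552] f 333.5967537133377
bolt_end [327.  145.9] 0.81 [0.5229 0.0998 0.142 ]
bolt_head [332.7 227.9] 0.95 [0.5254 0.1658 0.142 ]
bolt_mark [326.6 232.5] 0.89 [0.5307 0.167  0.15  ]
bracket [327.  195.7] 0.92 [0.5276 0.1483 0.08  ]
14.3 [0.5344 0.1759 0.2728] [-3.1415  0.0001 -1.6852] [ 0.6658  0.1571 -0.1975 -0.     -1.216  -0.7802]
roller@.142 [0.5273 0.1299 0.142 ]
[{'location': [327.0, 186.3], 'conf': 0.69}]
head px [[327.6457 229.2681]]
267 179
```

View pics/w8c.png

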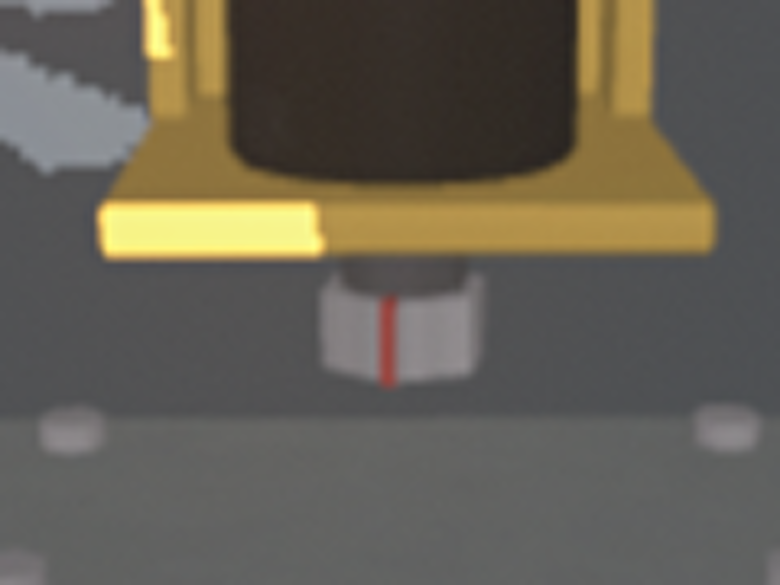

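The crop shows the roller against the plate and the hex head spanning crop columns 320 to 484, with its axis at about 404. The red corner is at 388. Its visible face widths (8.2 and 9.9 mm) fit a head tilted about 11° with its top towards +x. Next I'll check the pulley height for body clearance.

```bash
python3 - <<'E'
from h import *
np.set_printoptions(precision=4,suppress=True)
w=json.load(open('pics/w1.json')); print(w['k1'])
for a,b in(([100.5,220.5],[166.4,213.6]),([329,208],[389,206.4])):
    for z in np.arange(.12,.19,.01):
        A,B=atz(w,a,z),atz(w,b,z); print(round(z,3),(A+B)/2,np.linalg.norm(A-B).round(4))
w8=json.load(open('pics/w8.json'))
print('head axis',atz(w8,[329.2,230.5],.151))
print('bracket plate top ends',atz(w8,[267+100/6.5,179+230/6.5],.17),atz(w8,[267+715/6.5,179+230/6.5],.17), 'plate back top edge',atz(w8,[267+407/6.5,179+255/6.5],.17), 'front', atz(w8,[267+407/6.5,179+203/6.5],.17))
im=cv2.imread('pics/w8.png'); hsv=cv2.cvtColor(im,cv2.COLOR_BGR2HSV)
cv2.imwrite('pics/w8r.png',cv2.resize(im[120:270],None,fx=1.25,fy=1.25))
E
```

```text
-0.016695398446038533
0.12 [0.6489 0.1051 0.12  ] 0.0722
0.13 [0.6428 0.1038 0.13  ] 0.0701
0.14 [0.6366 0.1026 0.14  ] 0.068
0.15 [0.6304 0.1014 0.15  ] 0.0659
0.16 [0.6243 0.1001 0.16  ] 0.0638
0.17 [0.6181 0.0989 0.17  ] 0.0617
0.18 [0.6119 0.0976 0.18  ] 0.0596
0.19 [0.6058 0.0964 0.19  ] 0.0575
0.12 [0.412  0.1341 0.12  ] 0.0626
0.13 [0.4128 0.132  0.13  ] 0.0608
0.14 [0.4135 0.1299 0.14  ] 0.059
0.15 [0.4142 0.1279 0.15  ] 0.0571
0.16 [0.415  0.1258 0.16  ] 0.0553
0.17 [0.4157 0.1237 0.17  ] 0.0535
0.18 [0.4164 0.1216 0.18  ] 0.0517
0.19 [0.4171 0.1195 0.19  ] 0.0498
head axis [0.5284 0.1653 0.151 ]
bracket plate top ends [0.5612 0.1441 0.17  ] [0.4917 0.152  0.17  ] plate back top edge [0.5268 0.1509 0.17  ] front [0.5262 0.1449 0.17  ]
```

```bash
python3 -m handwheel '[{"delta_pos":[0.12,-0.17,-0.4],"dr":[0.64,5.46,0]},{"delta_pos":[0.13,-0.18,-0.6],"dr":[0.64,5.46,0]},{"delta_pos":[0,0,-0.7],"dr":[0,0,0]},{"delta_pos":[0,0,-0.44],"dr":[0,0,0]},{"delta_pos":[0,0,0],"dr":[0,0,0]},{"delta_pos":[0,0,0],"dr":[0,0,0]}]' -1
python3 - <<'E'
from h import *
from scipy.spatial.transform import Rotation as R
np.set_printoptions(precision=4,suppress=True)
s=get_state(); r=R.from_euler('xyz',s['ee_rot']).as_matrix(); print(s['eef_pos'],r.T,s['q'])
d=np.array([.5305,.1668,.1499])-s['eef_pos']; print(d/.03)
E
python3 look.py w9 bolt_end bolt_mark bolt_head
```

```text
t: 14.95
eef_pos: [0.542, 0.1659, 0.2093]
ee_rot: [2.951, 0.0, -1.684]
force: [-0.3, 0.6, -0.1]
width: 0.0877
gripper_force: 0.0
[0.542  0.1659 0.2093] [[-0.113  -0.9936 -0.0005]
 [-0.9756  0.1109  0.1897]
 [-0.1884  0.0219 -0.9818]] [ 0.5606  0.3141 -0.102  -0.1234 -1.3062 -0.6325]
[-0.3822  0.0304 -1.9795]
cam [0.5588 0.0816 0.3467] [-0.146   0.3158 -0.9375] f 333.5967537133377
bolt_end [319.2 161.9] 0.66 [0.5238 0.0982 0.142 ]
bolt_mark [322.1 281.4] 0.82 [0.5322 0.173  0.15  ]
bolt_head [326.2 264.5] 0.95 [0.5269 0.1651 0.142 ]
15.15 [0.5422 0.1663 0.2099] [ 2.9517  0.0018 -1.6839] [ 0.5608  0.3133 -0.1014 -0.1238 -1.306  -0.6323]
```

```bash
python3 -m handwheel '[{"delta_pos":[-0.1,0,-0.5],"dr":[0,0,0]},{"delta_pos":[-0.1,0.02,-0.5],"dr":[0,0,0]},{"delta_pos":[0,0,0],"dr":[0,0,0]}]'
python3 -m handwheel '[{"delta_pos":[-0.1,0.01,-0.5],"dr":[0,0,0]},{"delta_pos":[-0.08,0,-0.48],"dr":[0,0,0]},{"delta_pos":[0,0,0],"dr":[0,0,0]},{"delta_pos":[0,0,0],"dr":[0,0,0]}]'
python3 look.py w10 bolt_end bolt_mark bolt_head
```

```text
t: 15.45
eef_pos: [0.5348, 0.1664, 0.1775]
ee_rot: [2.948, -0.0, -1.684]
force: [0.1, 0.2, 0.2]
width: 0.0877
gripper_force: 0.0
t: 15.85
eef_pos: [0.5311, 0.167, 0.1502]
ee_rot: [2.951, 0.001, -1.684]
force: [-0.1, -0.7, 0.7]
width: 0.0875
gripper_force: 0.0
cam [0.548  0.0826 0.2876] [-0.146   0.316  -0.9374] f 333.5967537133377
bolt_end [322.2 169.8] 0.9 [0.5222 0.098  0.142 ]
bolt_end [325.2 308.2] 0.5 [0.5284 0.165  0.142 ]
bolt_mark [327.8 330.2] 0.65 [0.5295 0.1725 0.15  ]
bolt_mark [324.3 168.3] 0.32 [0.5227 0.0967 0.15  ]
bolt_head [328. 307.] 0.82 [0.5269 0.1647 0.142 ]
16.05 [0.5312 0.1671 0.1501] [ 2.951   0.0014 -1.6844] [ 0.5714  0.3491 -0.1947 -0.1313 -1.1775 -0.6254]
```

Free of contact, so I'll close gently first and then firm up the grip.

```bash
Z='x'; python3 -m handwheel '[{"delta_pos":[0,0,0],"dr":[0,0,0]},{"delta_pos":[0,0,0],"dr":[0,0,0]},{"delta_pos":[0,0,0],"dr":[0,0,0]},{"delta_pos":[0,0,0],"dr":[0,0,0]},{"delta_pos":[0,0,0],"dr":[0,0,0]},{"delta_pos":[0,0,0],"dr":[0,0,0]},{"delta_pos":[0,0,0],"dr":[0,0,0]},{"delta_pos":[0,0,0],"dr":[0,0,0]},{"delta_pos":[0,0,0],"dr":[0,0,0]},{"delta_pos":[0,0,0],"dr":[0,0,0]}]' 1 8
python3 -m handwheel '[{"delta_pos":[0,0,0],"dr":[0,0,0]},{"delta_pos":[0,0,0],"dr":[0,0,0]},{"delta_pos":[0,0,0],"dr":[0,0,0]},{"delta_pos":[0,0,0],"dr":[0,0,0]}]'
python3 -c "
from station import *
s=get_state();print(s['eef_pos'],s['ee_rot'],s['force'],s['moment'],s['width'])"
```

```text
t: 17.05
eef_pos: [0.5304, 0.1669, 0.1491]
ee_rot: [2.949, 0.001, -1.685]
force: [-1.2, 0.5, 1.2]
width: 0.0184
gripper_force: 8.0
t: 17.45
eef_pos: [0.5304, 0.1669, 0.1491]
ee_rot: [2.949, 0.001, -1.685]
force: [-2.0, 1.2, 1.2]
width: 0.0189
gripper_force: 8.0
[0.53039972 0.16685328 0.14906301] [ 2.94935549e+00  5.14938782e-04 -1.68455454e+00] [-1.95845272  1.20824546  1.17757026] [ 0.24155449  0.22940468 -0.01364855] 0.018894528041301813
```

Width is 19 mm, so the pads are flat on the flats. Firming up and checking the roller.

```bash
python3 -m handwheel '[{"delta_pos":[0,0,0],"dr":[0,0,0]},{"delta_pos":[0,0,0],"dr":[0,0,0]},{"delta_pos":[0,0,0],"dr":[0,0,0]},{"delta_pos":[0,0,0],"dr":[0,0,0]},{"delta_pos":[0,0,0],"dr":[0,0,0]}]' 1 45
python3 look.py w11 bolt_end bolt_mark bolt_head
python3 - <<'E'
from h import *
w=json.load(open('pics/w11.json')); m=mark_of('wrist','roller'); print([(a['conf'],atz(w,a['location'],.142)) for a in m[:1]])
im=cv2.imread('pics/w11.png'); cv2.imwrite('pics/w11c.png',cv2.resize(im[140:350,220:430],None,fx=2.8,fy=2.8,interpolation=cv2.INTER_CUBIC))
E
```

```text
t: 17.95
eef_pos: [0.5304, 0.1669, 0.1491]
ee_rot: [2.949, 0.001, -1.684]
force: [-3.3, 1.5, 4.3]
width: 0.018
gripper_force: 45.0
cam [0.5474 0.0825 0.2865] [-0.1471  0.316  -0.9373] f 333.5967537133377
bolt_end [319.6 164.9] 0.65 [0.5225 0.0955 0.142 ]
bolt_mark [326.1 329.2] 0.61 [0.5297 0.1709 0.15  ]
bolt_head [324.5 310.3] 0.68 [0.5283 0.1653 0.142 ]
18.15 [0.5304 0.1669 0.1491] [ 2.9494  0.0005 -1.6846] [ 0.5716  0.3499 -0.196  -0.1317 -1.1772 -0.6254]
[]
```

View pics/w11c.png

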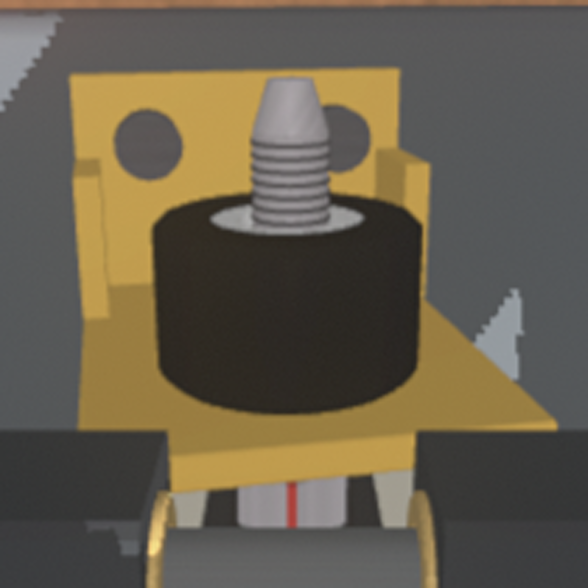

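```bash
python3 - <<'E'
from h import *
w=json.load(open('pics/w11.json')); u=np.array([.114,.9935,0]); h=np.array([.529,.166,.142])
def cr(P): return ((proj(w,P)-[220,140])*2.8).round(0).tolist()
print('axis tip, taper end, hub face s=47',cr([h-.069*u,h-.061*u+[0,0,.0],h-.047*u]))
print('thread top s=47,49,51',cr([h-s*u+[0,0,.006] for s in(.047,.049,.051)]))
print('roller top rim s=21,23,25 ; front top rim s=47,49',cr([h-s*u+[0,0,.0215] for s in(.021,.023,.025,.047,.049)]))
print('plate top edges s=21,15',cr([h-s*u+[0,0,.028] for s in(.021,.015)]))
E
```

```text
axis tip, taper end, hub face s=47 [[289.0, 81.0], [289.0, 133.0], [289.0, 220.0]]
thread top s=47,49,51 [[296.0, 229.0], [296.0, 216.0], [296.0, 204.0]]
roller top rim s=21,23,25 ; front top rim s=47,49 [[316.0, 424.0], [316.0, 412.0], [317.0, 399.0], [318.0, 254.0], [318.0, 241.0]]
plate top edges s=21,15 [[326.0, 444.0], [326.0, 482.0]]
```

The picture shows the roller sitting against the plate. The thread leaves the hub at about row 227, against 229 predicted for a fully seated roller. The red mark is still centred between the fingers gripping the head. Handing in.

```bash
python3 -c "
from station import *
print(job_done())"
```

```text
the job is handed in; nothing more can be done
None
```

The job is handed in: the black roller is on the bolt, seated against the yellow bracket to within about 1 mm, and let go. The gripper is holding the bolt's hex head at 45 N, with the red mark showing no visible turn.

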